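# Lid the bit case and feel for its lock socket

## Task

Set the loose wooden lid down on the open bit case, without dropping it, so that it sits level on the rim with its slot over the metal rail. Then take the steel locking pin from the bit rack, put its tip through the wide end of the slot onto the rail, and slide it along the slot until it drops into the hidden socket; leave it fully home with its collar flat on the lid, let go, and leave everything else standing where it is.

Things in the scene. Friction and masses are not known exactly. Their poses are not given: they have to be found in the camera images.
- case: Bit case: open wooden tray fixed to the bench, 192 (x, its long axis) x 130 (y) x 60 mm high, walls 5 mm, inside 182 x 120 mm. Origin: centre of its underside, on the bench; z up. Inside, a metal rail runs along x on the +y side; steel bits lie low on the -y side. With the lid on, the lid's x and y point as the case's do and the plate's top is 66 mm above the bench.
- rail_line (a point): Point on the rail's flat top, on its middle line (x 0, y +28, z 46 mm of the case; case's axes). Rail 36 mm wide, along x. Hidden in it, on this line, is one round socket 17 mm wide, 26 mm deep for the pin, shut flush by a spring shutter of like metal that yields to under 1 N. It lies anywhere from x = -10 to +34 mm: find it by touch. Elsewhere under the slot the rail is solid.
- lid_handle (a point): Centre of the lid's handle: a bar 100 mm long (x), 14 thick (y), 30 high, upright on the loose wooden lid (0.28 kg). It is 15 mm above the plate's top, at x 0, y -15 mm from the plate's middle. Axes: the lid's own. At the start the lid stands on its studs on the bench, this point 31 mm up. Seated rightly, slot over rail, this point is at x 0, y -15, z 81 mm of the case.
- lid_plate (a point): Middle of the underside of the lid's plate, 200 (x) x 134 (y) x 6 mm, which rests on the case rim (60 mm up). Four round-ended studs, 10 mm long and 12 mm wide, under it at x +-82, y +-51 mm go down inside the case walls with 3 mm play.
- slot_entry (a point): Centre of the wide end of the slot through the lid, at the plate's top: x -33, y +28 mm from the plate's middle. The wide end is 30 (x) x 32 mm (y); from it the slot runs 64 mm on along +x, 22 mm wide, on the same middle line, to x = +46 mm of the plate.
- pin_grip (a point): Grip point on the axis of the loose steel locking pin (0.22 kg, 132 mm): 108 mm above its tip, 62 above the underside of its collar, 24 under its top. Shank 12 mm thick, 46 long; collar 40 wide, 6 thick; round handle 24 thick, 80 long. z: its axis, up. It starts upright in a rack hole, collar on the rack. Home, its collar lies on the lid and its own weight holds the shutter down.
- pin_tip (a point): Tip of the locking pin: the lowest point of its half-round end, on its axis. Fully home it is 20 mm above the bench.
- rack: Grey plastic bit rack fixed to the bench, 190 (x) x 60 (y) x 55 mm high; origin: centre of its underside. Three square holes 19 mm wide and 50 mm deep on its middle line at x = -65, 0, +65 mm hold the pin, the deburring tool and the countersink in any order. Which is which shows by shape: only the pin has the wide flat collar and a straight steel handle.
- deburrer: Loose deburring tool, slim waisted black handle up to 26 mm thick, standing in the rack; its top is 137 mm above the bench. Leave alone. Origin: on its axis, 9 mm above the bench.
- countersink: Loose hand countersink, pear-shaped wooden handle up to 38 mm thick, standing in the rack; top 127 mm above the bench. Leave alone. Origin as for the deburring tool.
- square: Loose steel try square lying flat, 16 mm high at most, about 175 x 110 mm: stock along y, blade towards +x. Leave alone. Origin on the bench, 30 mm from the stock on its +x side.
- cup: Loose wooden pencil cup, 76 mm wide, 100 mm high, pencils up to 165 mm. Leave alone. Origin: centre of its underside.
- dispenser: Loose clear screw dispenser with a push button on top, 90 x 70 x 113 mm, with a 25 mm chute on its -x side. Leave alone. Origin: centre of its underside.
- tape: Loose tape measure, 70 x 34 x 66 mm. Leave alone. Origin: centre of its underside.
- glue: Loose glue bottle, 56 mm wide, 150 mm high. Leave alone. Origin: centre of its underside.
Mind the look-alikes: they are no part of the job. What is shaped like the part that bears lid_handle but black or orange is not meant.

How it is judged:
By the outcome, as a careful person would: the job done as asked, in the order asked, and still so for the second after the job is handed in, with the robot touching nothing.
It also fails if it takes over 69 s, if anything falls off the work surface, if the arm or the gripper's body presses on something with over 40 N, if the wrist force passes 120 N, or if a joint passes its speed limit or range.

## Robot

A 6-joint arm with a two-finger parallel gripper is mounted at the origin on the work surface. World frame = base frame: x ahead of the robot, y to its left, z up, the work surface at z = 0. Lengths are in mm, angles in rad, forces in N, time in s.
With the tool pointing down it reaches from about 350 to 875 mm from the base axis. Payload 4.2 kg.
Tool frame: the origin (TCP) lies on the centre line of the jaws, within the pads' length; the fingertips stand 17 mm ahead of it and the grasp point (between the pads) lies 2 mm behind it; z points along the fingers, y is the line along which they close (so a half turn about z gives the same grasp; the last joint's range is limited). The gripper opens to 87 mm and grips with 3 to 60 N. Pads are 19 mm wide; open, the fingers measure 117 mm over their backs; the gripper's body (75 mm by 190 mm) begins 51 mm behind the grasp point.
Start: joints at [1.544, 0.385, 0.008, 0, -1.194, -0.259], TCP at [176.171, 599.636, 239.55] pointing down, gripper open.
Joint ranges: [-3.14, 3.14], [-1.21, 2.06], [-1.07, 1.41], [-3.16, 2.05], [-2.99, -0.16], [-3.1, 3.1]. Speed limits (rad/s): [2.79, 2.79, 3.14, 3.14, 3.14, 3.14].

## Interface

Orientations are given as a unit quaternion [x, y, z, w].
In Python, from rig import get_state, get_image, camera_info, sign_off gives the robot as it stands.
- The arm moves only by the tool arm_command, never from a script. Its argument "steps" is a list that holds one entry, the list of rows, each a list of 4 numbers: the shift along the tool's x, y, z in m, then the turn about the tool's z in rad. In form: [[[tx, ty, tz, twist], ...]]. A call has 1 to 10 rows; each row shifts and turns the commanded pose from where the row before left it, along the tool's axes as they then stand; what a row does not reach is not made up. A row lasts 1/10 s, in which the tool goes at most 50 mm and 8.59 degrees, less where a joint would pass 70% of its speed; a pose out of reach is approached as far as the arm can. A call with a gripper value outside its range is refused whole. "gripper" is the closure, from 0 (fully open) to 1 (shut), set as the call begins (left out, the last holds). The fingers move at their own pace and stop on an object; "squeeze" is the grip in N (left out, the last holds). Time passes only in rows, so rows that do not move let the fingers close. It gives the time, the measured TCP pose, the force and the opening at its end, in the units of the state.
- get_state(): the state, without advancing time (a new reading comes with each control period).
- get_image(name): name is "scene" or "side" or "wrist"; returns the picture (400x640x3 uint8, red, green, blue); there is no depth.
- camera_info(name): a dict with "fx", "fy", "cx", "cy" (pixels), "R" (3x3) and "t" (3): a world point X has camera coordinates R X + t. Camera axes: x right, y down, z forward; pixel columns grow to the right and rows downward; lengths in mm; the calibration is good to about 2 mm. A picture is of the moment at which its call begins: read the wrist's pose just before it. camera_info takes no time and is no camera call; for the wrist camera it gives the pose at the moment of the call.
- sign_off(): hands the job in, once; it reports no verdict.
The state is a dict: "time_s": time; "q": joint angles; "qvel": joint speeds; "joint_efforts": joint torques, N m; "tcp_pos": TCP position; "tool_rot": TCP orientation; "contact_force": force on the tool from outside, world axes, zero at the start; "ft_torque": the same for the moment, N m; "finger_gap": finger opening in mm.
Only numpy, scipy, OpenCV 4.12 (cv2) and the standard library are available. Lean on these libraries where they do the work, as an engineer would, in place of code of your own. Each camera call takes 0.05 s, during which the arm holds its last target. There are 200 camera calls.

## Working session

There is one attempt and no reset: what is moved stays moved. The work goes in short steps, Python scripts to look and compute and a tool call to move; the robot and the scene stay as the last step left them, time stands still between calls to the robot, and variables do not carry over. Pictures are saved under pics/ and viewed, on a budget of 10 in all, crops included, one or two more only if the job needs it, and the job is handed in when it is done.

Besides the shell and the picture viewer there is one more tool, called after "Emit:" in YAML: its name, and indented under it one key for each argument. arm_command: Moves the arm, as the interface text tells. Its arguments: {"type":"object","properties":{"steps":{"type":"array","items":{"type":"array","items":{"type":"array","items":{"type":"number"}}}},"gripper":{"type":"number"},"squeeze":{"type":"number"}},"required":["steps"]}

```bash
mkdir -p pics; python3 - <<'E'
from rig import *
import cv2
s=get_state();print(s)
for n in("scene","side","wrist"):
    cv2.imwrite(f"pics/{n}0.png",get_image(n)[:,:,::-1])
    c=camera_info(n);print(n,c)
E
```

```text
{'time_s': 0.0, 'q': array([ 1.54358061e+00,  3.85553095e-01,  6.62017947e-03, -4.88131124e-04,
       -1.19397557e+00, -2.58615948e-01]), 'qvel': array([ 0.00150446, -0.00174082,  0.00197891,  0.00092349, -0.00029587,
       -0.00110344]), 'joint_efforts': array([ 5.04164075e-05, -3.90665996e+01,  1.87397325e+01,  4.21972990e+00,
        1.08695735e-02, -1.94158902e-04]), 'tcp_pos': array([176.0370274 , 599.11161815, 238.46104251]), 'tool_rot': array([ 9.89791496e-01, -1.42518865e-01, -1.03414291e-04,  1.07520402e-03]), 'contact_force': array([0.94544468, 0.85719015, 0.15560167]), 'ft_torque': array([-0.03703074, -0.00981714,  0.01950412]), 'finger_gap': 86.96283687169976}
scene {'fx': 427.56494442811544, 'fy': 427.56494442811544, 'cx': 317.58858499416044, 'cy': 198.97302049480288, 'R': array([[ 0.22980043,  0.97323164,  0.00345605],
       [ 0.56346802, -0.13014956, -0.8158216 ],
       [-0.79353359,  0.18942353, -0.57829332]]), 't': array([-192.27469794, -199.75536211, 1736.46130264])}
side {'fx': 411.8836619649329, 'fy': 411.8836619649329, 'cx': 315.3202247476871, 'cy': 197.61020330378523, 'R': array([[ 0.7403554 , -0.67221247,  0.00207043],
       [-0.34600566, -0.3837177 , -0.85617803],
       [ 0.57632801,  0.63315964, -0.51667679]]), 't': array([-315.00033637,  268.3817923 , 1212.44355546])}
wrist {'fx': 346.45581728584125, 'fy': 346.45581728584125, 'cx': 321.3399233980707, 'cy': 193.27097862447238, 'R': array([[-2.82786549e-01, -9.59182538e-01,  7.91940245e-04],
       [-9.17217929e-01,  2.70655887e-01,  2.92329712e-01],
       [-2.80611899e-01,  8.19405287e-02, -9.56317265e-01]]), 't': array([625.91474627, -35.61266749, 390.39309324])}
```

View pics/scene0.png

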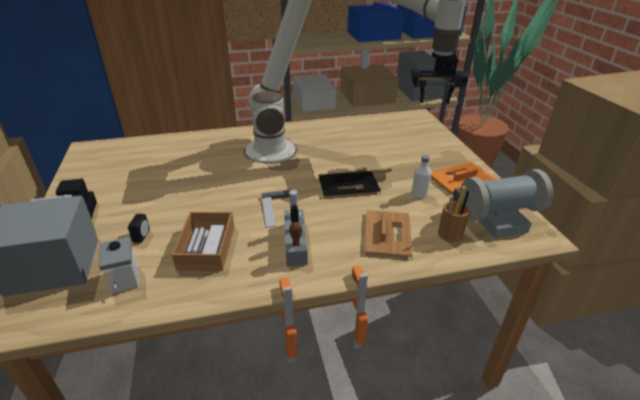

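View pics/side0.png

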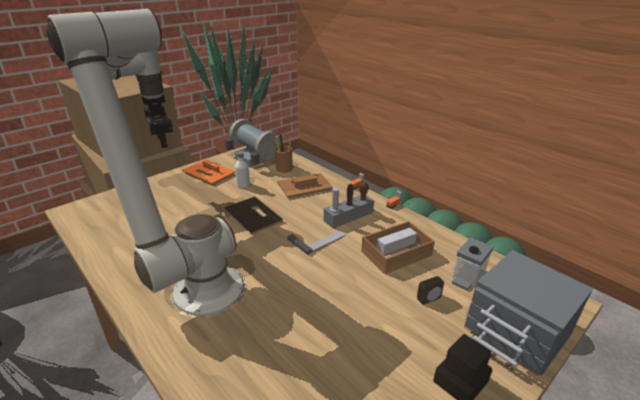

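The wooden lid is at scene px (390,232); its look-alikes are the black one at (350,182) and the orange one at (465,178). I choose the wooden one. The rack is at (296,240), with the pin probably the light handle at scene (295,207) / side (335,200). The case is at (206,240).

```bash
cat > h.py <<'E'
import numpy as np,cv2
from rig import *
def ray(n,u,v,z,c=None):
    c=c or camera_info(n);R=np.array(c["R"]);t=np.array(c["t"])
    d=R.T@np.array([(u-c["cx"])/c["fx"],(v-c["cy"])/c["fy"],1]);o=-R.T@t
    return o+d*(z-o[2])/d[2]
def proj(n,X,c=None):
    c=c or camera_info(n);p=np.array(c["R"])@np.array(X,float)+np.array(c["t"])
    return np.array([c["fx"]*p[0]/p[2]+c["cx"],c["fy"]*p[1]/p[2]+c["cy"]])
E
python3 - <<'E'
from h import *
a=cv2.imread("pics/scene0.png");b=cv2.imread("pics/side0.png")
r=lambda i,x,y,w,h:cv2.resize(i[y:y+h,x:x+w],(400,300),interpolation=cv2.INTER_CUBIC)
cv2.imwrite("pics/crop1.png",np.vstack([np.hstack([r(a,350,195,80,60),r(a,255,180,120,90)]),np.hstack([r(a,165,195,100,75),r(b,310,170,140,105)])]))
for n,u,v,z in [("scene",390,232,16),("scene",206,240,30),("scene",296,240,55),("side",305,186,16),("side",398,245,30),("side",349,210,55),("scene",295,190,137),("side",335,190,137)]:print(n,u,v,ray(n,u,v,z).round())
E
```

```text
scene 390 232 [618. 276.  16.]
scene 206 240 [ 547. -263.   30.]
scene 296 240 [635. -15.  55.]
side 305 186 [596. 252.  16.]
side 398 245 [ 549. -266.   30.]
side 349 210 [554. -38.  55.]
scene 295 190 [508.   9. 137.]
side 335 190 [516.  -2. 137.]
```

View pics/crop1.png

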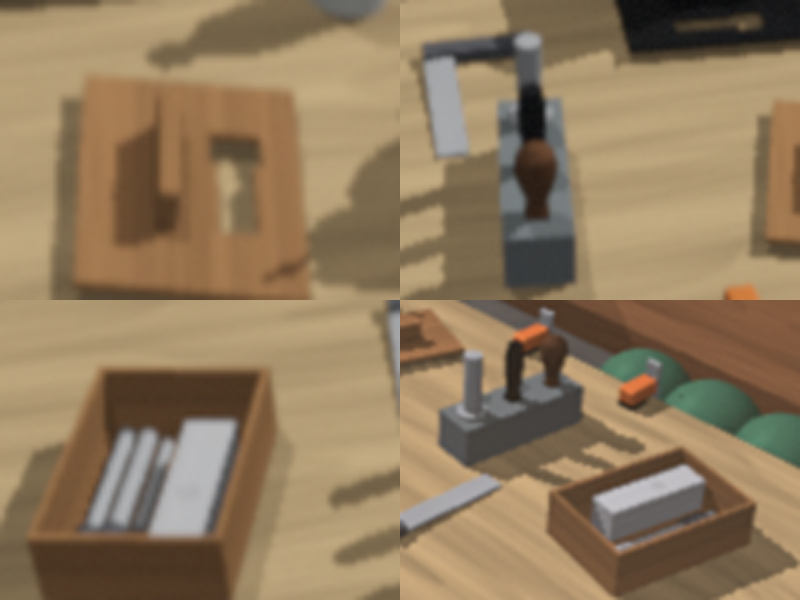

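Crops: the wooden lid has its slot on the right (+y) with the wide end towards the robot, and the rail is on the case's +y side. So lid and case both point roughly along world x. The pin, with collar and straight steel handle, stands in the rack hole nearest the robot.

```bash
python3 - <<'E'
from h import *
from scipy.optimize import least_squares
def fit(obs,x0):
    C={n:camera_info(n) for n in("scene","side")}
    def f(p):
        c,s=np.cos(p[2]),np.sin(p[2])
        return np.concatenate([proj(n,[p[0]+c*x-s*y,p[1]+s*x+c*y,z],C[n])-uv for n,(x,y,z),uv in obs])
    r=least_squares(f,x0);return r.x.round(3),r.fun.round(1)
lid=[("scene",(sx*100,sy*67,16),uv) for sx,sy,uv in[(-1,-1,(367.6,210.2)),(-1,1,(408.6,213.4)),(1,1,(412,254.6)),(1,-1,(365,252.6))]]
case=[("scene",(sx*96,sy*65,60),uv) for sx,sy,uv in[(-1,-1,(190,212.5)),(-1,1,(232.5,212.5)),(1,1,(222,255.2)),(1,-1,(172.5,255.2))]]
case+=[("side",(sx*96,sy*65,60),uv) for sx,sy,uv in[(-1,1,(362.2,236.9)),(1,1,(409,222.5)),(1,-1,(433.6,242.8)),(-1,-1,(385.3,256.1))]]
print(fit(lid,[600,260,0]));print(fit(case,[550,-260,0]))
print(ray("scene",255+128/400*120,180+42/3.333,141),ray("side",310+73/2.857,170+55/2.857,141))
s=get_state();from scipy.spatial.transform import Rotation as R
print(R.from_quat(s["tool_rot"]).as_matrix().round(3))
E
```

```text
(array([ 6.13750e+02,  2.71588e+02, -3.53000e-01]), array([-0.8, -0.2,  0.3, -0.3,  0.6,  1.2, -0.2, -0.9]))
(array([ 5.46038e+02, -2.63294e+02, -2.44000e-01]), array([ 0.2, -1.3,  0.4, -0.9, -1.6, -0.2, -0.7, -0.7, -0.4, -1.5, -0.7,
       -2.8,  0.9, -2.9,  0.6,  1.9]))
[526.13317597   0.89178889 141.        ] [516.01152955  -4.63349408 141.        ]
[[ 0.959 -0.282 -0.   ]
 [-0.282 -0.959 -0.002]
 [ 0.     0.002 -1.   ]]
```

Emit:
arm_command:
  steps:
    - [[0.045,0.018,0,0],[0.045,0.018,0,0],[0.045,0.018,0,0],[0.045,0.018,0,0],[0.045,0.018,0,0],[0.045,0.018,0,0],[0.045,0.018,0,0],[0.045,0.018,0,0],[0.045,0.018,0,0],[0.045,0.018,0,0]]

```text
time_s: 1.15
tcp_pos: [558.4, 298.5, 239.3]
tool_rot: [0.99, -0.142, -0.0, 0.0]
contact_force: [0.3, 0.2, -0.6]
finger_gap: 86.9
```

Emit:
arm_command:
  steps:
    - [[0.031,0.013,0,0],[0.031,0.013,0,0],[0,0,0.02,0.034],[0,0,0.02,0.034],[0,0,0,0],[0,0,0,0]]

```text
time_s: 1.75
tcp_pos: [609.4, 257.6, 199.5]
tool_rot: [0.984, -0.175, -0.0, 0.001]
contact_force: [0.5, 1.1, 0.1]
finger_gap: 87.1
```

```bash
python3 - <<'E'
from h import *
s=get_state();c=camera_info("wrist");i=get_image("wrist")
cv2.imwrite("pics/w1.png",i[:,:,::-1]);print(s["time_s"],s["tcp_pos"],s["contact_force"])
import json;json.dump({k:np.array(v).tolist() for k,v in c.items()},open("w1.json","w"))
print("glue",ray("scene",421,197,0),"cup",ray("scene",454,240,0))
for n,p in dict(c=(608.6,257.5,46)).items():print(proj("wrist",p,c))
E
```

```text
1.75 [609.3756409  257.56997904 199.47236607] [0.51324197 1.11415509 0.05705295]
glue [447.93151762 456.48630686   0.        ] cup [679.08362415 458.26351724   0.        ]
[323.40942326 182.66991005]
```

View pics/w1.png

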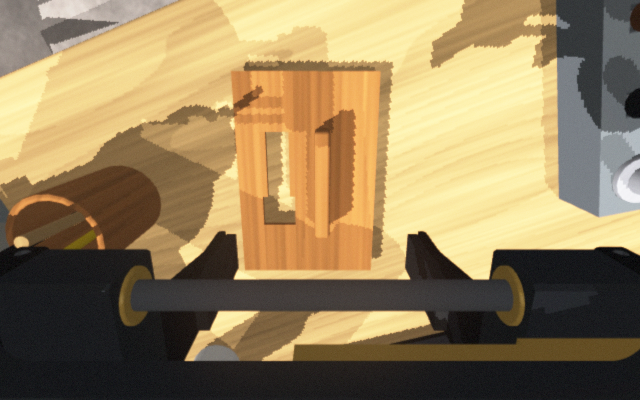

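The wrist view shows the lid plate with corners near (232,71), (380,71), (371,270), (244,270) and the handle top along column ~322. The lid is nearly aligned with the tool.

```bash
cat >> h.py <<'E'
from scipy.optimize import least_squares
def wfit(c,obs,x0):
    def f(p):
        a,b=np.cos(p[2]),np.sin(p[2])
        return np.concatenate([proj("wrist",[p[0]+a*x-b*y,p[1]+b*x+a*y,z],c)-uv for (x,y,z),uv in obs])
    r=least_squares(f,x0);return r.x.round(4),r.fun.round(1)
E
python3 - <<'E'
from h import *
import json
c=json.load(open("w1.json"))
p,r=wfit(c,[((100,67,16),(232,71)),((100,-67,16),(380,71)),((-100,-67,16),(371,270)),((-100,67,16),(244,270))],[614,272,-.35])
print(p,r)
a,b=np.cos(p[2]),np.sin(p[2])
W=lambda x,y,z:[p[0]+a*x-b*y,p[1]+b*x+a*y,z]
print("handle",W(0,-15,0))
for q in[(50,-8,46),(50,-22,46),(-50,-8,46),(-50,-22,46),(-48,28,16),(46,28,16),(-48,44,16)]:print(q,proj("wrist",W(*q),c))
s=get_state();print(s["tool_rot"],2*np.arctan2(s["tool_rot"][1],s["tool_rot"][0]))
E
```

```text
[ 6.097743e+02  2.741192e+02 -3.570000e-01] [-1.1 -0.5  0.9  0.1 -0.2  0.5  0.6  0.1]
handle [np.float64(604.5323255732591), np.float64(260.0649585011003), 0]
(50, -8, 46) [314.32710493 131.37658271]
(50, -22, 46) [330.74323689 131.43366247]
(-50, -8, 46) [314.58865655 238.98158834]
(-50, -22, 46) [329.52577346 239.02797835]
(-48, 28, 16) [279.77130014 224.73230548]
(46, 28, 16) [276.60425185 131.65032299]
(-48, 44, 16) [264.05458785 224.68272735]
[ 9.84502791e-01 -1.75367592e-01  6.44196106e-04 -2.16888968e-04] -0.35255834997585833
```

Emit:
arm_command:
  steps:
    - [[-0.0055,-0.0007,0.03,0.004],[0,0,0.03,0],[0,0,0.03,0],[0,0,0.03,0],[0,0,0.025,0],[0,0,0.015,0],[0,0,0.003,0],[0,0,0,0]]

```text
time_s: 2.6
tcp_pos: [605.1, 260.8, 37.4]
tool_rot: [0.984, -0.178, 0.001, -0.0]
contact_force: [0.1, -0.0, 0.2]
finger_gap: 86.8
```

Emit:
arm_command:
  steps:
    - [[0,0,0,0],[0,0,0,0],[0,0,0,0],[0,0,0,0],[0,0,0,0],[0,0,0,0],[0,0,0,0]]
  gripper: 1
  squeeze: 35

```text
time_s: 3.3
tcp_pos: [604.4, 260.2, 36.5]
tool_rot: [0.984, -0.178, -0.0, 0.0]
contact_force: [0.9, 0.6, -0.2]
finger_gap: 38.8
```

Emit:
arm_command:
  steps:
    - [[0,0,0,0],[0,0,0,0],[0,0,0,0],[0,0,0,0],[0,0,0,0],[0,0,0,0]]

```text
time_s: 3.9
tcp_pos: [604.2, 260.1, 36.5]
tool_rot: [0.984, -0.178, -0.0, 0.0]
contact_force: [-0.5, -1.0, -0.2]
finger_gap: 14.0
```

Emit:
arm_command:
  steps:
    - [[0,0,-0.01,0],[0,0,-0.02,0],[0,0,-0.03,0],[0,0,-0.04,0],[0,0,-0.04,0],[0,0,-0.03,0],[0,0,-0.02,0],[0,0,0,0]]

```text
time_s: 4.7
tcp_pos: [605.8, 261.0, 230.8]
tool_rot: [0.984, -0.178, 0.003, -0.003]
contact_force: [0.2, 0.2, -2.0]
finger_gap: 14.2
```

Emit:
arm_command:
  steps:
    - [[0.005,0.02,0,0],[0.007,0.03,0,0],[0.01,0.038,0,0],[0.01,0.038,0,0],[0.01,0.038,0,0],[0.01,0.038,0,-0.05],[0.01,0.038,0,-0.063],[0.01,0.038,0,0],[0.008,0.028,0,0],[0.004,0.014,0,0]]

```text
time_s: 5.7
tcp_pos: [580.4, -72.3, 224.4]
tool_rot: [0.992, -0.124, -0.002, 0.0]
contact_force: [0.7, 0.5, -2.7]
finger_gap: 13.3
```

Emit:
arm_command:
  steps:
    - [[0,0,0,0],[0,0,0,0]]

```text
time_s: 5.9
tcp_pos: [581.6, -69.4, 225.3]
tool_rot: [0.992, -0.122, -0.001, -0.0]
contact_force: [-0.6, -0.7, -3.0]
finger_gap: 13.9
```

```bash
cat >> h.py <<'E'
import json
def snap(name):
    s=get_state();c=camera_info("wrist");i=get_image("wrist")
    cv2.imwrite(f"pics/{name}.png",i[:,:,::-1]);json.dump({k:np.array(v).tolist() for k,v in c.items()},open(name+".json","w"))
    print(s["time_s"],s["tcp_pos"].round(1),"yaw",round(2*np.arctan2(s["tool_rot"][1],s["tool_rot"][0]),4),s["tool_rot"].round(4),s["contact_force"].round(1),s["finger_gap"])
E
python3 -c "
from h import *
snap('w2')"
```

```text
5.9 [581.6 -69.4 225.3] yaw -0.2455 [ 0.9925 -0.1225 -0.0011 -0.    ] [-0.6 -0.7 -3. ] 13.91480406048583
```

View pics/w2.png

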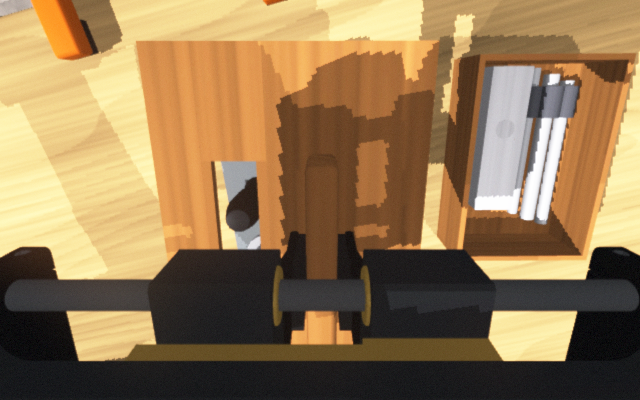

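The held lid is level and the case is at right, px (440–640, 50–260). I'll zoom in for its rim corners.

```bash
python3 -c "
from h import *
i=cv2.imread('pics/w2.png');cv2.imwrite('pics/w2c.png',cv2.resize(i[40:270,430:640],None,fx=2.6,fy=2.6,interpolation=cv2.INTER_CUBIC))"
```

```text
(no output)
```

View pics/w2c.png

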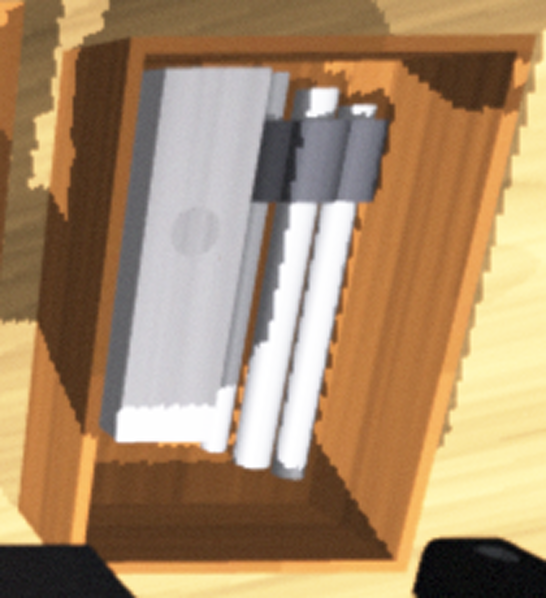

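```bash
python3 - <<'E'
from h import *
c=json.load(open("w2.json"))
g=lambda u,v:(430+u/2.6-.3,40+v/2.6-.3)
o=[((96,65,60),g(131,38)),((96,-65,60),g(540,34)),((-96,-65,60),g(408,571)),((91,60,60),g(146,52)),((91,-60,60),g(517,52)),((-91,-60,60),g(393,562)),((-91,60,60),g(83,562))]
p,r=wfit(c,o,[546,-263,-.24]);print(p,r)
a,b=np.cos(p[2]),np.sin(p[2])
d=ray("wrist",*g(195,232),46,c)[:2]-p[:2];print("spot case",a*d[0]+b*d[1],-b*d[0]+a*d[1])
H=np.array([p[0]-b*-15,p[1]+a*-15]);print("handle target",H)
s=get_state();d=H-s["tcp_pos"][:2];t=-2*np.arctan2(s["tool_rot"][1],s["tool_rot"][0]);y=-t
print("tool d",np.cos(y)*d[0]+np.sin(y)*d[1],np.sin(y)*d[0]-np.cos(y)*d[1],"yaw",y)
# held lid check: plate far corners at z
for q in((100,82,0),(100,-52,0)):
    X=[s["tcp_pos"][0]+np.cos(y)*q[0]-np.sin(y)*q[1],s["tcp_pos"][1]+np.sin(y)*q[0]+np.cos(y)*q[1],s["tcp_pos"][2]-20.5];print(proj("wrist",X,c))
E
```

```text
[ 5.449980e+02 -2.624388e+02 -2.409000e-01] [ 0.2 -0.7 -0.5 -0.1 -0.5  1.  -0.4  0.3  0.7 -0.5  1.3 -0.  -0.8  0.5]
spot case 32.178505175339666 28.042126620029425
handle target [ 541.41934899 -277.00565474]
tool d 11.121961367885241 211.70825052977727 yaw -0.24452343015363837
[135.82659015  41.26194393]
[441.95523761  40.65366495]
```

Emit:
arm_command:
  steps:
    - [[0.002,0.025,0,-0.0035],[0.002,0.04,0,0],[0.002,0.042,0,0],[0.002,0.042,0,0],[0.002,0.038,0,0],[0.001,0.018,0,0],[0,0.007,0.02,0],[0,0,0.035,0],[0,0,0.035,0],[0,0,0.02,0]]

```text
time_s: 6.95
tcp_pos: [540.9, -276.1, 113.2]
tool_rot: [0.993, -0.12, -0.002, -0.001]
contact_force: [0.1, 0.5, -3.0]
finger_gap: 14.0
```

Emit:
arm_command:
  steps:
    - [[0,0,0.006,0],[0,0,0,0],[0,0,0,0]]

```text
time_s: 7.25
tcp_pos: [543.7, -277.7, 112.0]
tool_rot: [0.993, -0.12, 0.001, 0.0]
contact_force: [-0.1, -0.7, -3.3]
finger_gap: 14.1
```

```bash
python3 -c "
from h import *
snap('w3');s=get_state()
y=2*np.arctan2(s['tool_rot'][1],s['tool_rot'][0]);d=np.array([541.42,-277.0])-s['tcp_pos'][:2]
print('tool d',np.cos(y)*d[0]+np.sin(y)*d[1],np.sin(y)*d[0]-np.cos(y)*d[1])
i=cv2.imread('pics/w3.png');j=get_image('side')[:,:,::-1][190:290,320:480]
cv2.imwrite('pics/m3.png',np.vstack([cv2.resize(i,(640,400))[:240],cv2.resize(j,(576,360))[:, :576] if 0 else cv2.copyMakeBorder(cv2.resize(j,(576,360),interpolation=cv2.INTER_CUBIC),0,0,0,64,0)]))"
```

```text
7.25 [ 543.7 -277.7  112. ] yaw -0.2399 [ 9.928e-01 -1.197e-01  1.400e-03  4.000e-04] [-0.1 -0.7 -3.3] 14.050709476914044
tool d -2.397333107759924 -0.2752163972648367
```

View pics/m3.png

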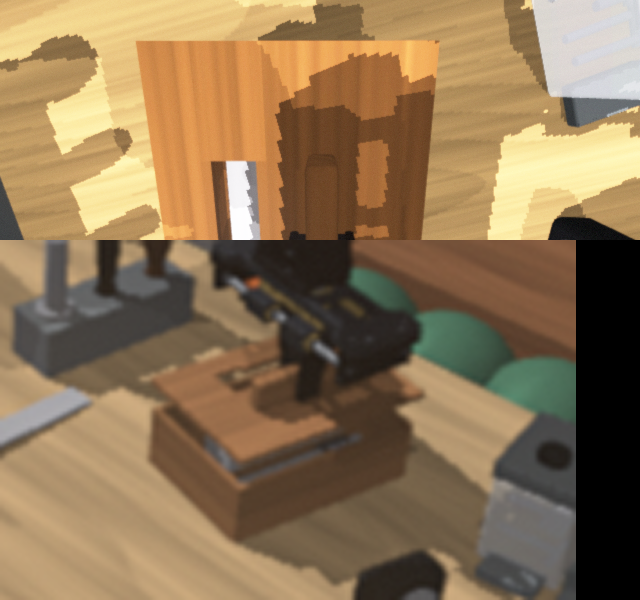

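The lid hangs level over the case and lines up with it in both views. Lowering gently.

Emit:
arm_command:
  steps:
    - [[-0.001,0,0.005,0],[-0.001,0,0.005,0],[0,0,0.003,0],[0,0,0.003,0],[0,0,0.002,0],[0,0,0.002,0],[0,0,0.001,0],[0,0,0.001,0],[0,0,0,0]]

```text
time_s: 8.25
tcp_pos: [540.3, -277.4, 88.4]
tool_rot: [0.993, -0.12, -0.0, -0.0]
contact_force: [-0.1, 0.7, -2.3]
finger_gap: 13.8
```

Emit:
arm_command:
  steps:
    - [[0,0,0.001,0],[0,0,0.001,0],[0,0,0,0],[0,0,0,0]]

```text
time_s: 8.65
tcp_pos: [540.5, -277.4, 86.6]
tool_rot: [0.993, -0.12, 0.0, 0.0]
contact_force: [-0.5, -0.6, -2.3]
finger_gap: 13.7
```

Emit:
arm_command:
  steps:
    - [[0,0,0.001,0],[0,0,0,0],[0,0,0,0]]

```text
time_s: 8.95
tcp_pos: [540.5, -277.4, 86.6]
tool_rot: [0.993, -0.12, 0.0, 0.0]
contact_force: [-3.0, 3.1, 6.2]
finger_gap: 13.3
```

Emit:
arm_command:
  steps:
    - [[0,0,0,0],[0,0,0,0],[0,0,0,0],[0,0,0,0],[0,0,0,0]]
  gripper: 0.5

```text
time_s: 9.45
tcp_pos: [540.4, -277.4, 85.4]
tool_rot: [0.993, -0.12, -0.0, 0.0]
contact_force: [-0.3, -0.7, 0.6]
finger_gap: 41.1
```

Emit:
arm_command:
  steps:
    - [[0,0,-0.01,0],[0,0,-0.02,0],[0,0,-0.03,0],[0,0,-0.04,0],[0,0,-0.04,0],[0,0,-0.04,0],[0,0,-0.02,0],[0,0,0,0],[0,0,0,0]]

```text
time_s: 10.35
tcp_pos: [540.0, -277.2, 285.8]
tool_rot: [0.993, -0.12, 0.0, -0.0]
contact_force: [-0.0, 0.2, -0.8]
finger_gap: 43.8
```

```bash
python3 -c "
from h import *
snap('w4')"
```

```text
10.35 [ 540.  -277.2  285.8] yaw -0.2415 [ 9.927e-01 -1.205e-01  3.000e-04 -3.000e-04] [-0.   0.2 -0.8] 43.840937444961014
```

View pics/w4.png

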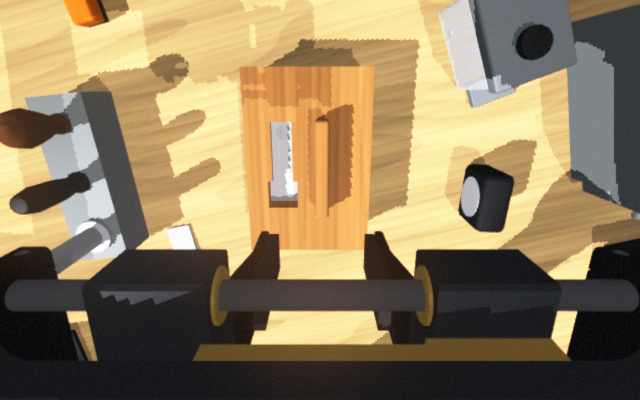

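The lid sits square: corners near (241,66), (374,66), (366,249), (250,249), with the rail showing through the slot. The pin's collar is at about (93,235).

```bash
python3 - <<'E'
from h import *
c=json.load(open("w4.json"))
p,r=wfit(c,[((100,67,66),(240.5,66)),((100,-67,66),(374.5,66)),((-100,-67,66),(366,249)),((-100,67,66),(250,249))],[545,-262,-.24])
print("lid",p,r)
a,b=np.cos(p[2]),np.sin(p[2]);W=lambda x,y:(round(p[0]+a*x-b*y,1),round(p[1]+b*x+a*y,1))
print("entry",W(-33,28),"end",W(34,28))
print("collar",ray("wrist",93,236,61,c), "scene",ray("scene",295,207,61))
i=cv2.imread('pics/w4.png');cv2.imwrite('pics/w4c.png',np.vstack([cv2.resize(i[80:280,0:200],(600,300*2))[:300] if 0 else cv2.resize(i[190:280,30:180],(600,360),interpolation=cv2.INTER_CUBIC),cv2.copyMakeBorder(cv2.resize(cv2.imread('pics/scene0.png')[185:225,270:320],(300,240),interpolation=cv2.INTER_CUBIC),0,0,0,300,0)]))
E
```

```text
lid [ 5.452726e+02 -2.615843e+02 -2.482000e-01] [-1.  -0.8  0.5  0.1  0.2  0.9  0.4  0.2]
entry (np.float64(520.2), np.float64(-226.3)) end (np.float64(585.1), np.float64(-242.8))
collar [522.4464173    1.84325205  61.        ] scene [489.06657919  10.48002328  61.        ]
```

View pics/w4c.png

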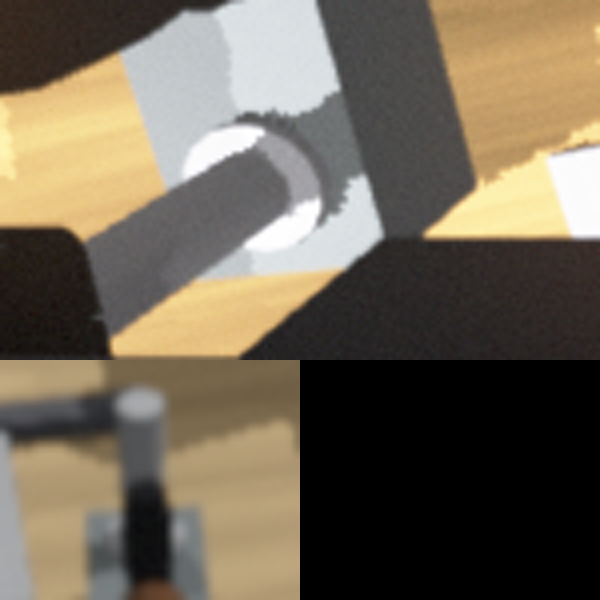

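Emit:
arm_command:
  steps:
    - [[-0.0105,-0.0333,0,0],[-0.0105,-0.0333,0,0],[-0.0105,-0.0333,0,0],[-0.0105,-0.0333,0,0],[-0.0105,-0.0333,0,0],[-0.0105,-0.0333,0,0],[-0.0105,-0.0333,0.03,0],[-0.0105,-0.0333,0.04,0],[0,0,0.02,0],[0,0,0,0]]
  gripper: 0.15

```text
time_s: 11.4
tcp_pos: [519.4, -0.4, 193.3]
tool_rot: [0.993, -0.12, -0.005, 0.002]
contact_force: [-0.7, -0.0, 0.2]
finger_gap: 73.4
```

Emit:
arm_command:
  steps:
    - [[0,0,0,0],[0,0,0,0]]

```text
time_s: 11.6
tcp_pos: [523.4, -1.1, 198.9]
tool_rot: [0.993, -0.121, 0.001, -0.0]
contact_force: [-0.3, -0.1, 0.1]
finger_gap: 74.2
```

```bash
python3 -c "
from h import *
snap('w5');c=json.load(open('w5.json'));print(proj('wrist',(522.5,1.5,141),c))"
```

```text
11.6 [523.4  -1.1 198.9] yaw -0.242 [ 9.927e-01 -1.207e-01  9.000e-04 -2.000e-04] [-0.3 -0.1  0.1] 74.2311471905592
[320.18562835 224.33858344]
```

View pics/w5.png

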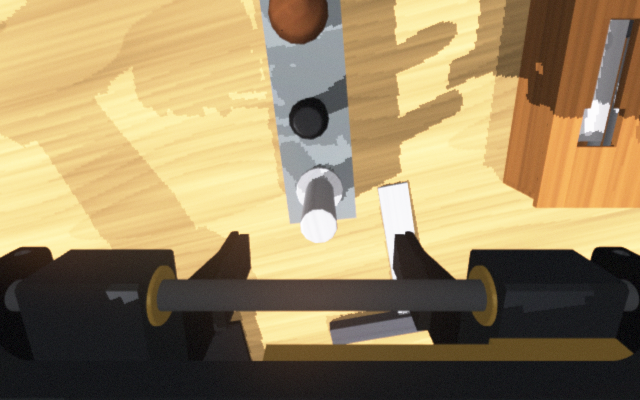

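Emit:
arm_command:
  steps:
    - [[-0.002,-0.0032,0.01,0],[0,0,0.02,0],[0,0,0.025,0],[0,0,0.02,0],[0,0,0.009,0],[0,0,0,0]]

```text
time_s: 12.25
tcp_pos: [520.7, 2.6, 112.8]
tool_rot: [0.993, -0.121, -0.001, 0.0]
contact_force: [0.7, -0.4, 0.3]
finger_gap: 74.0
```

Emit:
arm_command:
  steps:
    - [[0,0,0,0],[0,0,0,0],[0,0,0,0],[0,0,0,0],[0,0,0,0],[0,0,0,0],[0,0,0,0],[0,0,0,0],[0,0,0,0],[0,0,0,0]]
  gripper: 1
  squeeze: 45

```text
time_s: 13.25
tcp_pos: [521.3, 2.8, 113.8]
tool_rot: [0.993, -0.12, -0.0, 0.0]
contact_force: [-0.4, -1.1, 0.2]
finger_gap: 23.3
```

Emit:
arm_command:
  steps:
    - [[0,0,-0.005,0],[0,0,-0.02,0],[0,0,-0.03,0],[0,0,-0.03,0],[0,0,-0.025,0],[0,0,0,0]]

```text
time_s: 13.85
tcp_pos: [523.5, 3.4, 227.9]
tool_rot: [0.993, -0.12, 0.004, -0.001]
contact_force: [0.6, 0.1, -2.2]
finger_gap: 23.1
```

Emit:
arm_command:
  steps:
    - [[0.0047,0.02,0,0],[0.0083,0.035,0,0],[0.0095,0.04,0,0],[0.0095,0.04,0,0],[0.0095,0.04,0,0],[0.0071,0.03,0,0],[0.0045,0.0186,0,0],[0,0,0,0],[0,0,0,0]]

```text
time_s: 14.75
tcp_pos: [518.8, -226.8, 222.5]
tool_rot: [0.993, -0.121, -0.001, -0.0]
contact_force: [0.1, 0.7, -2.1]
finger_gap: 23.3
```

```bash
python3 - <<'E'
from h import *
snap('w6');j=get_image('side')[:,:,::-1][150:270,340:460]
s=get_state();c=json.load(open("w6.json"));t=s["tcp_pos"]
print(proj("wrist",t-[0,0,104.8],c),proj("wrist",(519.4,-227,66),c))
i=cv2.imread('pics/w6.png')[100:300,180:480]
cv2.imwrite('pics/m6.png',np.hstack([cv2.resize(i,(450,300)),cv2.resize(j,(300,300),interpolation=cv2.INTER_CUBIC)]))
E
```

```text
14.75 [ 518.8 -226.8  222.5] yaw -0.2425 [ 9.927e-01 -1.210e-01 -1.300e-03 -4.000e-04] [ 0.1  0.7 -2.1] 23.273252954832582
[322.45447006 198.55468012] [323.34818949 180.06177413]
```

View pics/m6.png

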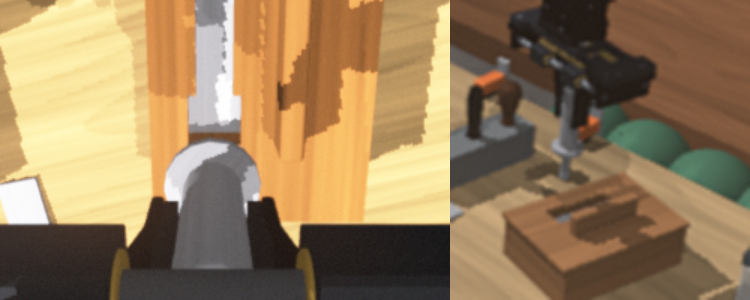

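Wide end centred near px (323,180), as predicted. The pin hangs straight, so I'm lowering it.

Emit:
arm_command:
  steps:
    - [[0,0,0.015,0],[0,0,0.025,0],[0,0,0.015,0],[0,0,0.006,0],[0,0,0.003,0],[0,0,0.002,0],[0,0,0,0],[0,0,0,0]]

```text
time_s: 15.65
tcp_pos: [519.9, -226.9, 158.6]
tool_rot: [0.993, -0.12, 0.001, 0.0]
contact_force: [0.2, -0.1, -1.4]
finger_gap: 23.3
```

Emit:
arm_command:
  steps:
    - [[0,0,0.002,0],[0,0,0.001,0],[0,0,0.001,0],[0,0,0,0]]

```text
time_s: 16.05
tcp_pos: [519.4, -226.9, 153.7]
tool_rot: [0.993, -0.12, -0.0, -0.0]
contact_force: [-0.2, 0.2, -1.9]
finger_gap: 23.0
```

Emit:
arm_command:
  steps:
    - [[0,0,0.001,0],[0,0,0.001,0],[0,0,0,0]]

```text
time_s: 16.35
tcp_pos: [519.4, -226.9, 151.7]
tool_rot: [0.993, -0.12, -0.0, -0.0]
contact_force: [-0.7, -0.9, -1.6]
finger_gap: 23.2
```

Emit:
arm_command:
  steps:
    - [[0,0,0.001,0],[0,0,0,0]]

```text
time_s: 16.55
tcp_pos: [519.5, -226.9, 150.8]
tool_rot: [0.993, -0.12, -0.0, -0.0]
contact_force: [-0.2, -0.1, -2.1]
finger_gap: 23.1
```

Emit:
arm_command:
  steps:
    - [[0,0,0.001,0],[0,0,0,0]]

```text
time_s: 16.75
tcp_pos: [519.7, -227.0, 150.5]
tool_rot: [0.993, -0.12, 0.0, 0.0]
contact_force: [-1.2, 1.1, 0.4]
finger_gap: 23.5
```

Emit:
arm_command:
  steps:
    - [[0,0,0.0005,0],[0,0,0,0]]

```text
time_s: 16.95
tcp_pos: [519.8, -227.0, 150.3]
tool_rot: [0.993, -0.12, 0.0, 0.0]
contact_force: [-1.1, 1.3, 5.2]
finger_gap: 23.4
```

Emit:
arm_command:
  steps:
    - [[0.001,0,0,0],[0.002,0,0,0],[0.003,0,0,0],[0.003,0,0,0],[0.003,0,0,0],[0.003,0,0,0],[0.003,0,0,0],[0.002,0,0,0],[0,0,0,0]]

```text
time_s: 17.85
tcp_pos: [536.9, -231.7, 149.7]
tool_rot: [0.993, -0.12, -0.003, 0.0]
contact_force: [-4.8, 0.6, 5.8]
finger_gap: 23.0
```

Emit:
arm_command:
  steps:
    - [[0.0015,0,0,0],[0.0015,0,0,0],[0,0,0,0]]

```text
time_s: 18.15
tcp_pos: [539.6, -232.4, 149.6]
tool_rot: [0.993, -0.12, -0.003, 0.0]
contact_force: [-4.9, 1.4, 6.4]
finger_gap: 23.4
```

Emit:
arm_command:
  steps:
    - [[0.0015,0,0,0],[0.0015,0,0,0],[0,0,0,0]]

```text
time_s: 18.45
tcp_pos: [542.6, -233.2, 149.6]
tool_rot: [0.993, -0.12, -0.003, 0.0]
contact_force: [-4.8, 1.7, 6.6]
finger_gap: 23.3
```

Emit:
arm_command:
  steps:
    - [[0.0015,0,0,0],[0.0015,0,0,0],[0,0,0,0]]

```text
time_s: 18.75
tcp_pos: [545.4, -233.9, 149.6]
tool_rot: [0.993, -0.12, -0.003, 0.0]
contact_force: [-5.4, 1.1, 6.6]
finger_gap: 22.9
```

Emit:
arm_command:
  steps:
    - [[0.0015,0,0,0],[0.0015,0,0,0],[0,0,0,0]]

```text
time_s: 19.05
tcp_pos: [548.5, -234.6, 149.6]
tool_rot: [0.993, -0.12, -0.003, 0.0]
contact_force: [-4.2, 0.4, 6.8]
finger_gap: 22.9
```

Emit:
arm_command:
  steps:
    - [[0.0015,0,0,0],[0.0015,0,0,0],[0,0,0,0]]

```text
time_s: 19.35
tcp_pos: [551.4, -235.3, 149.6]
tool_rot: [0.993, -0.12, -0.003, 0.0]
contact_force: [-4.3, 1.0, 7.0]
finger_gap: 23.3
```

Emit:
arm_command:
  steps:
    - [[0.0015,0,0,0],[0.0015,0,0,0],[0,0,0,0]]

```text
time_s: 19.65
tcp_pos: [554.3, -236.0, 149.6]
tool_rot: [0.993, -0.12, -0.003, 0.0]
contact_force: [-3.6, 0.8, 6.3]
finger_gap: 23.1
```

Emit:
arm_command:
  steps:
    - [[0.0015,0,0,0],[0.0015,0,0,0],[0,0,0,0]]

```text
time_s: 19.95
tcp_pos: [557.3, -236.8, 149.6]
tool_rot: [0.993, -0.12, -0.003, 0.0]
contact_force: [-4.1, 1.0, 5.5]
finger_gap: 23.4
```

Emit:
arm_command:
  steps:
    - [[0.0015,0,0,0],[0.0015,0,0,0],[0,0,0,0]]

```text
time_s: 20.25
tcp_pos: [560.2, -237.5, 149.6]
tool_rot: [0.993, -0.12, -0.003, 0.0]
contact_force: [-5.3, 0.9, 6.1]
finger_gap: 23.4
```

Emit:
arm_command:
  steps:
    - [[0.0015,0,0,0],[0.0015,0,0,0],[0,0,0,0]]

```text
time_s: 20.55
tcp_pos: [563.2, -238.2, 149.6]
tool_rot: [0.993, -0.12, -0.003, 0.0]
contact_force: [-4.0, 1.1, 6.0]
finger_gap: 23.3
```

Emit:
arm_command:
  steps:
    - [[0.0015,0,0,0],[0.0015,0,0,0],[0,0,0,0]]

```text
time_s: 20.85
tcp_pos: [565.8, -238.9, 149.6]
tool_rot: [0.993, -0.12, -0.003, 0.0]
contact_force: [-4.8, 0.4, 7.3]
finger_gap: 23.5
```

Now at case x of about +15, still on solid rail.

Emit:
arm_command:
  steps:
    - [[0.0015,0,0,0],[0.0015,0,0,0],[0,0,0,0]]

```text
time_s: 21.15
tcp_pos: [569.0, -239.6, 149.6]
tool_rot: [0.993, -0.12, -0.003, 0.0]
contact_force: [-4.4, 1.1, 7.2]
finger_gap: 23.1
```

Emit:
arm_command:
  steps:
    - [[0.0015,0,0,0],[0.0015,0,0,0],[0,0,0,0]]

```text
time_s: 21.45
tcp_pos: [571.9, -240.4, 149.6]
tool_rot: [0.993, -0.12, -0.003, 0.0]
contact_force: [-4.0, 0.8, 6.2]
finger_gap: 23.5
```

Emit:
arm_command:
  steps:
    - [[0.0015,0,0,0],[0.0015,0,0,0],[0,0,0,0]]

```text
time_s: 21.75
tcp_pos: [574.9, -241.1, 149.6]
tool_rot: [0.993, -0.12, -0.002, 0.0]
contact_force: [-4.3, 0.4, 5.9]
finger_gap: 23.3
```

Emit:
arm_command:
  steps:
    - [[0.001,0,0,0],[0.001,0,0,0],[0,0,0,0]]

```text
time_s: 22.05
tcp_pos: [576.5, -241.5, 149.6]
tool_rot: [0.993, -0.12, -0.003, 0.0]
contact_force: [-4.2, 1.3, 6.5]
finger_gap: 23.2
```

Emit:
arm_command:
  steps:
    - [[0.001,0,0,0],[0.001,0,0,0],[0,0,0,0]]

```text
time_s: 22.35
tcp_pos: [578.8, -242.0, 149.6]
tool_rot: [0.993, -0.12, -0.002, 0.0]
contact_force: [-3.8, 1.1, 5.6]
finger_gap: 23.0
```

Emit:
arm_command:
  steps:
    - [[0.001,0,0,0],[0.001,0,0,0],[0,0,0,0]]

```text
time_s: 22.65
tcp_pos: [580.4, -242.4, 149.6]
tool_rot: [0.993, -0.12, -0.003, 0.0]
contact_force: [-4.1, 0.9, 6.1]
finger_gap: 23.2
```

Emit:
arm_command:
  steps:
    - [[0.001,0,0,0],[0.001,0,0,0],[0,0,0,0]]

```text
time_s: 22.95
tcp_pos: [582.6, -243.0, 149.6]
tool_rot: [0.993, -0.12, -0.003, 0.0]
contact_force: [-4.8, 0.6, 6.4]
finger_gap: 23.2
```

Emit:
arm_command:
  steps:
    - [[0.001,0,0,0],[0.001,0,0,0],[0,0,0,0]]

```text
time_s: 23.25
tcp_pos: [586.9, -243.6, 149.2]
tool_rot: [0.993, -0.12, 0.001, 0.0]
contact_force: [0.8, -0.5, -1.6]
finger_gap: 22.9
```

The vertical force fell away at case x of about 34, so the tip has found the socket. Lowering.

Emit:
arm_command:
  steps:
    - [[0.0005,0,0.001,0],[0,0,0.001,0],[0,0,0.002,0],[0,0,0,0]]

```text
time_s: 23.65
tcp_pos: [588.4, -244.0, 145.2]
tool_rot: [0.993, -0.12, 0.002, 0.0]
contact_force: [3.7, -3.3, -3.4]
finger_gap: 23.4
```

Emit:
arm_command:
  steps:
    - [[0.001,0.0005,0,0],[0,0,0,0]]

```text
time_s: 23.85
tcp_pos: [588.5, -244.4, 145.1]
tool_rot: [0.993, -0.12, 0.001, -0.0]
contact_force: [3.6, -2.9, -3.3]
finger_gap: 23.3
```

Emit:
arm_command:
  steps:
    - [[0,0,0.002,0],[0,0,0.002,0],[0,0,0,0]]

```text
time_s: 24.15
tcp_pos: [588.4, -244.6, 141.7]
tool_rot: [0.993, -0.12, 0.001, 0.0]
contact_force: [3.2, -3.5, -0.8]
finger_gap: 23.6
```

Emit:
arm_command:
  steps:
    - [[0.001,0.0007,0,0],[0,0,0.003,0],[0,0,0.003,0],[0,0,0,0]]

```text
time_s: 24.55
tcp_pos: [588.6, -245.1, 134.7]
tool_rot: [0.993, -0.12, -0.0, -0.0]
contact_force: [4.2, -2.5, -3.2]
finger_gap: 23.4
```

Emit:
arm_command:
  steps:
    - [[0,0,0.003,0],[0,0,0.003,0],[0,0,0,0]]

```text
time_s: 24.85
tcp_pos: [588.6, -245.1, 128.7]
tool_rot: [0.993, -0.12, -0.0, -0.0]
contact_force: [4.8, -1.8, -3.1]
finger_gap: 23.0
```

Emit:
arm_command:
  steps:
    - [[0.001,0,0.001,0],[0,0,0.001,0],[0,0,0,0]]

```text
time_s: 25.15
tcp_pos: [589.0, -245.2, 126.9]
tool_rot: [0.993, -0.12, -0.001, -0.0]
contact_force: [2.3, -2.4, -0.6]
finger_gap: 23.2
```

Emit:
arm_command:
  steps:
    - [[0,0,0.001,0],[0,0,0,0]]

```text
time_s: 25.35
tcp_pos: [589.1, -245.2, 126.0]
tool_rot: [0.993, -0.12, -0.001, -0.0]
contact_force: [2.3, -1.8, -1.0]
finger_gap: 22.9
```

Emit:
arm_command:
  steps:
    - [[0,0,0.001,0],[0,0,0,0]]

```text
time_s: 25.55
tcp_pos: [589.2, -245.3, 125.8]
tool_rot: [0.993, -0.12, -0.0, 0.0]
contact_force: [-0.2, 0.2, 3.5]
finger_gap: 23.3
```

Emit:
arm_command:
  steps:
    - [[0,0,0.0005,0],[0,0,0,0]]

```text
time_s: 25.75
tcp_pos: [589.3, -245.3, 125.8]
tool_rot: [0.993, -0.12, -0.0, 0.0]
contact_force: [-0.9, -0.4, 4.3]
finger_gap: 23.0
```

Emit:
arm_command:
  steps:
    - [[0,0,0,0],[0,0,0,0],[0,0,0,0],[0,0,0,0],[0,0,0,0],[0,0,0,0]]
  gripper: 0.35

```text
time_s: 26.35
tcp_pos: [589.5, -245.3, 124.7]
tool_rot: [0.993, -0.12, -0.0, -0.0]
contact_force: [0.5, 0.1, -0.7]
finger_gap: 55.5
```

Emit:
arm_command:
  steps:
    - [[0,0,-0.01,0],[0,0,-0.02,0],[0,0,-0.03,0],[0,0,-0.03,0],[0,0,-0.03,0],[0,0,-0.03,0],[-0.02,0,-0.01,0],[0,0,0,0],[0,0,0,0]]

```text
time_s: 27.25
tcp_pos: [570.1, -240.5, 285.7]
tool_rot: [0.993, -0.12, 0.001, -0.0]
contact_force: [-0.5, 0.6, -0.1]
finger_gap: 56.6
```

```bash
python3 - <<'E'
from h import *
snap('w7');j=get_image('side')[:,:,::-1][190:270,345:452]
c=json.load(open("w7.json"))
i=cv2.imread('pics/w7.png')
cv2.imwrite('pics/m7.png',np.vstack([i[:290],cv2.copyMakeBorder(cv2.resize(j,(401,300),interpolation=cv2.INTER_CUBIC),0,0,0,239,0)]))
for z in (72,152):print(proj("wrist",(589.2,-245.3,z),c),proj("side",(589.2,-245.3,z)))
E
```

```text
27.25 [ 570.1 -240.5  285.7] yaw -0.2413 [ 9.927e-01 -1.204e-01  7.000e-04 -1.000e-04] [-0.5  0.6 -0.1] 56.630106302873465
[323.08711507 148.95047891] [402.04744051 226.99688388]
[323.440888   165.42030371] [404.81872605 206.51618282]
```

View pics/m7.png

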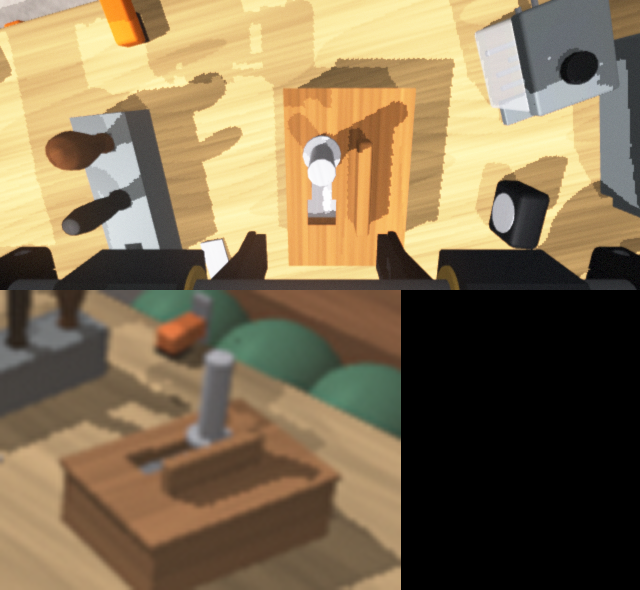

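```bash
python3 - <<'E'
from h import *
g=cv2.imread('pics/w7.png',0)
print("cols",*range(298,346,2))
for r in range(132,194,2):print(r,*(f"{v:3d}" for v in g[r,298:346:2]))
c=json.load(open("w7.json"))
for X in[(20,0),(-20,0),(0,20),(0,-20)]:
  a,b=np.cos(.242),-np.sin(.242);print("collar",X,proj("wrist",(589.2+a*X[0]-b*X[1],-245.3+b*X[0]+a*X[1],72),c).round(1),"top",proj("wrist",(589.2+.6*(a*X[0]-b*X[1]),-245.3+.6*(b*X[0]+a*X[1]),152),c).round(1))
E
```

```text
cols 298 300 302 304 306 308 310 312 314 316 318 320 322 324 326 328 330 332 334 336 338 340 342 344
132 146 154 163 162 154 156 157 155 156 152 172 184 174 158 144 191 195 190 191 184 119 105 102 104
134 143 150 163 163 155 157 161 157 158 150 134 153  88  76 111 131 166 151 179 131 103 106 105 105
136 144 156 163 164 156 156 158 155 149 127 149 179 187 171 152 121 117 124 118 115 104 108 105 101
138 144 153 161 165 158 154 154 161 206 220 222 224 243 245 245 226 138 123 119 118 102 103 108 102
140 143 154 167 166 156 155 187 221 226 222 221 222 224 223 186 173 173 165 121 114 106 102 105 101
142 167 154 163 160 160 204 223 226 222 225 221 220 219 195 159 173 174 171 165 117 102 106 107 105
144 169 156 165 165 196 224 225 222 221 218 181 130 117 108 113 166 172 168 175 157 105 101 110 105
146 175 177 168 176 219 226 224 222 202 123  98  99  97  97  98 134 168 175 171 169 143 103 106 104
148 172 180 175 208 226 225 220 207 134 103  94  98  96  97  96  94 134 172 171 175 168 106 106 101
150 173 180 189 221 224 224 221 165 123 103 100  93  98  98  93  98  97 156 176 173 170 116 110 102
[... 1590 characters left out ...]
82 178 170
184 177 176 193 196 190 183 177 199 216 246 249 250 247 246 247 243 236 185 181 179 174 180 177 171
186 176 178 194 197 189 181 177 199 202 204 208 223 209 218 237 241 238 186 181 180 176 178 177 170
188 177 175 193 197 193 182 181 201 204 204 202 199 201 252 253 241 239 189 180 179 174 179 176 170
190 176 174 192 196 189 182 184 202 201 205 200 200 210 253 254 249 251 189 182 178 178 179 174 166
192 177 177 192 199 192 183 183 202 200 203 203 201 228 253 254 254 243 187 182 178 176 182 176 171
collar (20, 0) [323.1 129.5] top [323.5 150.9]
collar (-20, 0) [323.1 167.8] top [323.4 179.6]
collar (0, 20) [303.9 148.9] top [308.8 165.4]
collar (0, -20) [342.3 149. ] top [338.1 165.4]
```

```bash
python3 - <<'E'
from h import *
c=json.load(open("w7.json"))
p,r=wfit(c,[((100,67,66),(283.5,88)),((100,-67,66),(415.5,88)),((-100,-67,66),(406.5,265)),((-100,67,66),(289.5,265))],[545,-262,-.24]);print(p,r)
a,b=np.cos(p[2]),np.sin(p[2])
s=get_state();t=s["tcp_pos"]
for z,uv in((72,(321.7,156.2)),(152,(321.7,172))):
    X=ray("wrist",*uv,z,c);d=X[:2]-p[:2];e=X[:2]-t[:2];print(X.round(1),"lid",a*d[0]+b*d[1],-b*d[0]+a*d[1],"tool d",np.cos(-.2413)*e[0]+np.sin(-.2413)*e[1],np.sin(-.2413)*e[0]-np.cos(-.2413)*e[1])
E
```

```text
[ 5.448210e+02 -2.630382e+02 -2.317000e-01] [-0.3  0.2  1.  -1.2 -1.8  0.2  1.   1.2]
[ 582.1 -242.1   72. ] lid 31.498678321397747 28.975376515894723 tool d 11.988237711989141 -1.385416479144983
[ 584.2 -242.6  152. ] lid 33.6009079088575 28.937689669307414 tool d 14.090732217623582 -1.3679124632089013
```

The pin sits at lid (≈32, ≈29), which matches the faint spot I saw on the rail at (32,28). The lid hasn't moved. I'll touch the pin's top lightly with closed fingers to check its height: contact should come at TCP z ≈ 169.

Emit:
arm_command:
  steps:
    - [[0.013,-0.0014,0,0],[0,0,0.01,0],[0,0,0.02,0],[0,0,0.02,0],[0,0,0.01,0],[0,0,0,0],[0,0,0,0],[0,0,0,0],[0,0,0,0],[0,0,0,0]]
  gripper: 1
  squeeze: 5

```text
time_s: 28.35
tcp_pos: [583.4, -242.4, 225.7]
tool_rot: [0.993, -0.12, 0.001, 0.0]
contact_force: [0.5, 0.4, -0.0]
finger_gap: 0.7
```

Emit:
arm_command:
  steps:
    - [[0,0,0.02,0],[0,0,0.02,0],[0,0,0.008,0],[0,0,0.003,0],[0,0,0,0],[0,0,0,0]]

```text
time_s: 28.95
tcp_pos: [583.8, -242.6, 175.0]
tool_rot: [0.993, -0.12, 0.001, 0.0]
contact_force: [-0.7, 0.8, -0.0]
finger_gap: 0.5
```

Emit:
arm_command:
  steps:
    - [[0,0,0.002,0],[0,0,0.001,0],[0,0,0,0]]

```text
time_s: 29.25
tcp_pos: [583.1, -242.3, 171.0]
tool_rot: [0.993, -0.12, 0.0, -0.0]
contact_force: [-0.1, -0.1, -1.1]
finger_gap: 0.6
```

Emit:
arm_command:
  steps:
    - [[0,0,0.001,0],[0,0,0,0]]

```text
time_s: 29.45
tcp_pos: [583.1, -242.3, 169.8]
tool_rot: [0.993, -0.12, -0.0, -0.0]
contact_force: [0.6, -0.5, 0.7]
finger_gap: 0.5
```

Emit:
arm_command:
  steps:
    - [[0,0,0.001,0],[0,0,0,0]]

```text
time_s: 29.65
tcp_pos: [583.3, -242.4, 169.5]
tool_rot: [0.993, -0.12, 0.0, 0.0]
contact_force: [-0.5, 1.0, 2.8]
finger_gap: 0.3
```

Emit:
arm_command:
  steps:
    - [[0,0,0.0005,0],[0,0,0,0]]

```text
time_s: 29.85
tcp_pos: [583.4, -242.5, 169.5]
tool_rot: [0.993, -0.12, 0.001, 0.0]
contact_force: [-1.2, 1.1, 5.6]
finger_gap: 0.5
```

The contact at TCP 169.5 puts the pin top at about 152.5, against 152 expected, so the pin is home. Retreating.

Emit:
arm_command:
  steps:
    - [[0,0,-0.01,0],[0,0,-0.03,0],[0,0,-0.04,0],[0,0,-0.03,0],[0,0,0,0],[0,0,0,0]]

```text
time_s: 30.45
tcp_pos: [583.3, -242.2, 279.2]
tool_rot: [0.993, -0.12, 0.001, -0.0]
contact_force: [-0.6, -0.5, -0.1]
finger_gap: 0.4
```

```bash
python3 -c "
from h import *
s=get_state();print(s['time_s'],s['tcp_pos'],s['contact_force'])
a=get_image('scene').astype(int);b=cv2.imread('pics/scene0.png')[:,:,::-1].astype(int)
d=(abs(a-b).max(2)>60).astype(np.uint8);n,l,st,ce=cv2.connectedComponentsWithStats(d)
print([st[k].tolist() for k in range(1,n) if st[k][4]>15]);sign_off()"
```

```text
30.45 [ 583.29748703 -242.2055087   279.18543822] [-0.55845221 -0.53470934 -0.12574519]
[[232, 0, 48, 49, 1747], [399, 0, 17, 10, 32], [423, 0, 42, 30, 781], [170, 30, 57, 27, 941], [434, 37, 19, 6, 63], [441, 44, 10, 7, 56], [432, 53, 17, 11, 99], [447, 58, 15, 45, 244], [230, 61, 5, 14, 35], [253, 86, 6, 6, 25], [286, 103, 5, 17, 51], [150, 111, 86, 69, 2507], [273, 112, 8, 10, 42], [260, 119, 16, 15, 101], [284, 120, 27, 9, 157], [236, 140, 14, 9, 88], [260, 142, 28, 18, 129], [124, 161, 71, 42, 1525], [225, 160, 92, 46, 1283], [254, 163, 16, 3, 34], [355, 168, 12, 4, 34], [372, 169, 20, 14, 160], [333, 170, 15, 2, 24], [142, 202, 16, 6, 30], [188, 212, 41, 42, 831], [112, 214, 20, 7, 64], [372, 214, 18, 31, 284], [391, 222, 12, 19, 106], [205, 226, 10, 13, 73], [361, 229, 51, 31, 341], [98, 236, 5, 8, 16], [249, 238, 18, 8, 39], [402, 247, 9, 5, 28], [14, 291, 53, 23, 484], [106, 296, 12, 9, 53], [92, 304, 8, 4, 18], [66, 317, 19, 9, 73]]
the job is handed in; nothing more can be done
```

The lid is on the case and the locking pin is home in the hidden socket. I let go, backed the arm off and handed the job in at about 30 s of the 69 s allowed.

- **Lid:** I lowered it until it met the rim at the expected height, and it lay square on the case. A later wrist-camera fit agreed with the case pose to about 1 mm and 0.01 rad.
- **Pin:** I took it from the rack hole nearest the robot, put its tip on the rail through the wide end and slid it along the slot. It dropped about 24 mm into the socket, with the pin ending near x = +32 mm on the rail.
- **Last checks:** A light touch on the pin's top found it about 152.5 mm up, against 152 mm when fully home. The last pictures viewed, taken just before that touch, show its collar on the lid and the pin upright to within my roughly 1.5° measuring error. The wrist force read about zero when I handed in.

**Checks that disagreed or didn't settle anything:**
- The commanded tool position at release was about 5–7 mm further along +x than where the camera saw the pin. I think friction on the rail tilted it in the grip during the slide and it straightened on release, but I did not confirm that.
- The final before/after comparison of the scene was swamped by the arm's own shadows. The last views I looked at show nothing else moved, but no measurement confirms that.

I viewed 12 pictures, two past the budget of 10.

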